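Build the second tier in a small test kiln

TASK

Build the second tier on the open hearth of the little test kiln: stand the three tall props upright, one on each of the three bare square marks in the white wash of the hearth shelf, then lay the loose half shelf flat on all three, centred over the marks and square with the hearth shelf, and last stand the plaque of witness cones upright in the middle of the half shelf. Leave the two short props where they are, and do not shift the test tiles already lying on the hearth.

Things in the scene. Friction and masses are not known exactly. Their poses are not given: they have to be found in the camera images.
- hearth (a point): fixed kiln base (grey tray 190 x 180 mm) with a white-washed hearth shelf 150 (x) x 140 mm (y). This point: centre of the shelf's top face, 46 mm above the table; z up. Three bare brown 28 mm square marks have centres here at (x, y) = (-50, 55), (-50, 17), (50, 36) mm; middle of the tier (0, 36). Props on the two marks at x = -50 stand 14 mm apart: fingers fit along x, not between them
- tall_prop_a_mid (a point): tall kiln prop: cream fired-clay square post 24 x 24 mm and 60 mm tall, standing upright, with an 11 mm hole down its middle; the three tall props are alike and may be used in any of the three places. This point is its centre, 30 mm above its underside; z up, x and y square to its sides
- tall_prop_b_mid (a point): tall kiln prop: cream fired-clay square post 24 x 24 mm and 60 mm tall, standing upright, with an 11 mm hole down its middle; the three tall props are alike and may be used in any of the three places. This point is its centre, 30 mm above its underside; z up, x and y square to its sides
- tall_prop_c_mid (a point): tall kiln prop: cream fired-clay square post 24 x 24 mm and 60 mm tall, standing upright, with an 11 mm hole down its middle; the three tall props are alike and may be used in any of the three places. This point is its centre, 30 mm above its underside; z up, x and y square to its sides
- short_prop_a_mid (a point): short kiln prop, not to be used: same 24 x 24 mm post as the tall ones but only 40 mm tall, standing upright. This point is its centre, 20 mm above its underside
- short_prop_b_mid (a point): short kiln prop, not to be used: same 24 x 24 mm post as the tall ones but only 40 mm tall, standing upright. This point is its centre, 20 mm above its underside
- half_shelf_mid (a point): half shelf: flat brown refractory plate 130 mm (its x) x 64 mm (its y) x 12 mm thick with white wash on its upper face, lying flat on the table; gripped across its 64 mm width. This point is its centre, 6 mm above its underside; z up
- cone_plaque_mid (a point): plaque of witness cones: grey clay bar 60 mm (x) x 20 mm (y) x 14 mm high with three small pale cones leaning in a row along x, 44 mm high in all, standing on the table; gripped across the 20 mm width of the bar. This point is in the middle, 22 mm above its underside; z up
- tile_a: glazed test tile 30 x 45 x 9 mm, cream, lying flat on the half of the hearth shelf that has no marks; already loaded. Origin at the centre of its underside
- tile_b: glazed test tile 30 x 45 x 9 mm, dark green, lying flat on the half of the hearth shelf that has no marks; already loaded. Origin at the centre of its underside
Mind the look-alikes: they are no part of the job. Leave any orange look-alike of the part that bears tall_prop_c_mid alone. Leave any yellow look-alike of the part that bears tall_prop_a_mid alone.

How it is judged:
By the outcome, as a careful person would: the job done as asked, in the order asked, and still so for the second after the job is handed in, with the robot touching nothing.
It also fails if it takes over 144 s, if anything falls off the work surface, if the arm or the gripper's body presses on something with over 40 N, if the wrist force passes 120 N, or if a joint passes its speed limit or range.

ROBOT

A 6-joint arm with a two-finger parallel gripper is mounted at the origin on a cart in front of the work surface, level with it; the furniture and walls round the work are solid. World frame = base frame: x ahead of the robot, y to its left, z up, the work surface at z = 0. Lengths are in m, angles in degrees, forces in N, time in s.
With the tool pointing down it reaches from about 0.225 to 0.725 m from the base axis. Payload 3.1 kg.
Tool frame: the origin (TCP) lies on the mounting face of the last link; the fingertips stand 173 mm ahead of it and the grasp point (between the pads) lies 155 mm ahead of it; z points along the fingers, y is the line along which they close (so a half turn about z gives the same grasp; the last joint's range is limited). The gripper opens to 85 mm and grips with 20 to 120 N. Pads are 22 mm wide; open, the fingers measure 114 mm over their backs; the gripper's body (76 mm by 85 mm) begins 54 mm behind the grasp point. The pads swing forward as they close: fully open they stand 13 mm farther back than shut.
Start: joints at [-80.317, 2.75, 5.684, 92.934, 0, 82.678], TCP at [0.154, -0.502, 0.405] pointing down, gripper open.
Joint ranges: [-166.93, 166.93], [-56.73, 111.36], [-69.38, 81.34], [-121.58, 131.49], [-85.45, 84.26], [-180, 180]. Speed limits (degrees/s): [159.86, 159.86, 180, 180, 180, 180].

INTERFACE

Orientations are given as a 3x3 rotation matrix whose columns are the frame's x, y, z axes.
In Python, from rig import manip gives the robot as it stands. The module is installed in compiled form; this text tells all that it offers.
- The arm moves only by the shell command python3 -m inch 'ROWS'. ROWS is JSON, one flat list of numbers, 7 for each row, row after row: the finger opening in m, from 0 to 0.0854, then the shift along the tool's x, y, z in m, then the turn, a rotation vector about the tool's x, y, z in rad. A call has 1 to 10 rows; each row shifts and turns the commanded pose from where the row before left it, along the tool's axes as they then stand; what a row does not reach is not made up. A row lasts 1/8 s, in which the tool goes at most 62.5 mm and 10.7 degrees, less where a joint would pass 70% of its speed; a pose out of reach is approached as far as the arm can. A call is refused whole if a number of a shift passes 0.0625 or a number of a turn 0.188, either way. A call with a gripper value outside its range is refused whole. The fingers move at their own pace and stop on an object; the grip force is fixed at half the most. Time passes only in rows, so rows that do not move let the fingers close. It gives the time, the measured TCP pose, the force, the opening and the grip force at its end, in the units of the state.
- manip.get_state(): the state, without advancing time (a new reading comes with each control period).
- manip.get_image(name): name is "side" or "top"; returns a dict with "frame" (400x640x3 uint8, red, green, blue), "fovy" (degrees; the focal length in pixels is half the picture's height over the tangent of half this angle, whatever the lens; pixels are square), "cx", "cy" (the principal point, pixels), "pose" (4x4, takes a point from camera to world coordinates). Camera axes: x right, y up, looking along -z (the intrinsics and any distortion apply to the point x, -y, -z); pixel columns grow to the right and rows downward; lengths in m; the calibration is good to about 2 mm. A picture is of the moment at which its call begins. There is no depth.
- manip.job_done(): hands the job in; it is judged then, once.
Trained networks look in a picture, given as the dict that the camera call returned (one of the last four; its "shot" number tells which), for a name from the list of things; names that differ only in an ending like _2 or _b are one class to them, and where a whole thing is asked for, a point or a joint stands for the part that bears it (a point fixed in the world has none). Each returns a list of dicts, best first, with "confidence" (0 to 1); they miss things now and then, are a little off and sometimes report something else, mostly with a low value. They report only what shows in the picture. A call takes as long as a camera call. They do not tell look-alikes from the thing itself.
- manip.boxes_of(picture, name): "location" ([x, y, z] in m, in world coordinates, good to about 4 mm: the middle of the surface that is visible of it).
The state is a dict: "time_s": time; "joints": joint angles; "joint_vel": joint speeds; "tau": joint torques, N m; "eef_pos": TCP position; "tool_rot": TCP orientation; "contact_force": force on the tool from outside, world axes, zero at the start; "moment": the same for the moment, N m; "opening": finger opening in m; "grip_force": force on a finger pad.
Only numpy, scipy, OpenCV 4.12 (cv2) and the standard library are available. Lean on these libraries where they do the work, as an engineer would, in place of code of your own. Each camera call takes 0.05 s, during which the arm holds its last target. There are 200 camera calls.

## Working session

There is one attempt and no reset: what is moved stays moved. The work goes in short steps, Python scripts to look and compute and a shell command to move; the robot and the scene stay as the last step left them, time stands still between calls to the robot, and variables do not carry over. Pictures are saved under pics/ and viewed, at most 14 in all, crops included, and the job is handed in when it is done.

```bash
mkdir -p pics; cat > h.py <<'E'
from rig import manip
import numpy as np, cv2
def shot(n,f):
    p=manip.get_image(n); cv2.imwrite('pics/'+f,p['frame'][:,:,::-1]); return p
E
python3 - <<'E'
from h import *
print({k:np.round(v,3).tolist() for k,v in manip.get_state().items()})
for c in('top','side'):
    p=shot(c,c+'1.png'); print(c,{k:(np.round(v,4).tolist() if k!='frame' else 0) for k,v in p.items()})
    for n in['hearth','tall_prop_a_mid','short_prop_a_mid','half_shelf_mid','cone_plaque_mid','tile_a']:
        try:
            for b in manip.boxes_of(p,n): print(n,np.round(b['location'],3),round(b['confidence'],2))
        except Exception as e: print(n,e)
E
```

```text
{'time_s': 0.0, 'joints': [-80.318, 2.795, 5.59, 92.934, -0.001, 82.679], 'joint_vel': [0.025, -0.05, 0.026, 0.07, 0.068, 0.109], 'tau': [-0.0, -33.877, 32.002, 0.02, -0.0, 0.0], 'eef_pos': [0.153, -0.502, 0.403], 'tool_rot': [[0.956, 0.292, -0.0], [0.292, -0.956, 0.002], [0.0, -0.002, -1.0]], 'contact_force': [0.389, 0.019, 0.204], 'moment': [0.012, 0.048, -0.0], 'grip_force': 0.0, 'opening': 0.085}
top {'frame': 0, 'fovy': 53.1473, 'cx': 318.2913, 'cy': 195.8492, 'pose': [[-0.0228, 0.9951, -0.0965, 0.3798], [-0.9997, -0.0232, -0.0025, 0.0474], [-0.0048, 0.0964, 0.9953, 1.1987], [0.0, 0.0, 0.0, 1.0]], 'shot': 1}
hearth [0.529 0.072 0.044] 0.72
tall_prop_a_mid [ 0.37  -0.209  0.061] 0.61
half_shelf_mid [ 0.561 -0.285  0.014] 0.6
cone_plaque_mid [0.604 0.276 0.016] 0.69
tile_a [0.511 0.017 0.053] 0.67
tile_a [0.581 0.032 0.055] 0.63
tile_a [ 0.562 -0.288  0.013] 0.21
side {'frame': 0, 'fovy': 55.5204, 'cx': 322.1847, 'cy': 198.5267, 'pose': [[-0.9596, 0.1463, -0.2404, 0.2586], [-0.2813, -0.4729, 0.835, 0.9077], [0.0084, 0.8689, 0.495, 0.5546], [0.0, 0.0, 0.0, 1.0]], 'shot': 2}
hearth [0.525 0.117 0.037] 0.94
tall_prop_a_mid [ 0.428 -0.234  0.036] 0.73
tall_prop_a_mid [ 0.367 -0.207  0.035] 0.61
short_prop_a_mid [0.404 0.28  0.03 ] 0.57
half_shelf_mid [ 0.554 -0.276  0.008] 0.56
cone_plaque_mid [0.607 0.28  0.012] 0.7
tile_a [0.579 0.036 0.055] 0.47
tile_a [0.506 0.025 0.054] 0.44
```

View pics/top1.png

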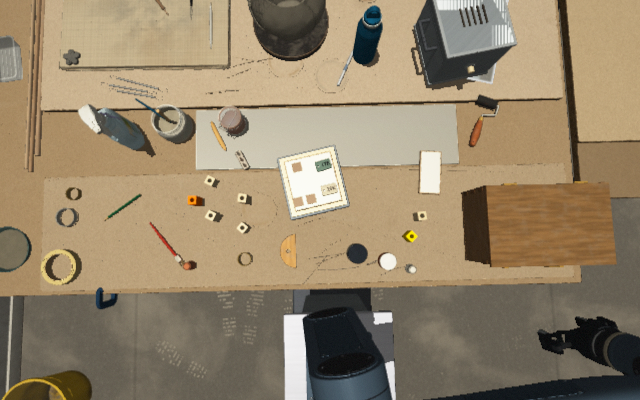

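View pics/side1.png

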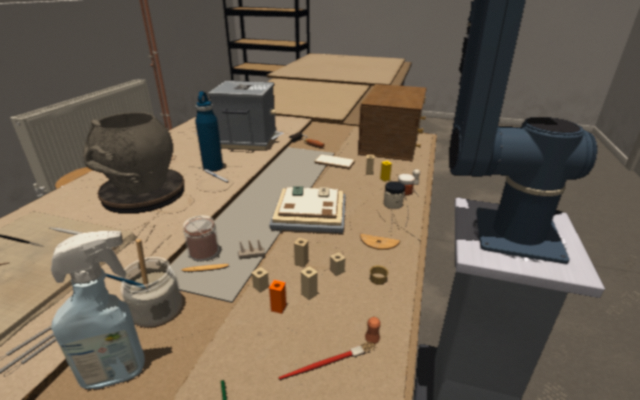

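```bash
cat >> h.py <<'E'
def ray(p,u,v):
    T=np.array(p['pose']); f=200/np.tan(np.radians(p['fovy']/2))
    d=T[:3,:3]@np.array([(u-p['cx'])/f,-(v-p['cy'])/f,-1]); return T[:3,3],d
def at(p,u,v,z):
    o,d=ray(p,u,v); return o+d*(z-o[2])/d[2]
def proj(p,X):
    T=np.array(p['pose']); f=200/np.tan(np.radians(p['fovy']/2))
    c=(np.atleast_2d(X)-T[:3,3])@T[:3,:3]
    return np.c_[p['cx']+f*c[:,0]/-c[:,2], p['cy']-f*c[:,1]/-c[:,2]]
def crop(fr,u0,v0,w,h,s):
    c=cv2.resize(fr[v0:v0+h,u0:u0+w,::-1],None,fx=s,fy=s,interpolation=cv2.INTER_CUBIC)
    for k in range(0,w,10): cv2.line(c,(k*s,0),(k*s,4 if k%50 else 10),(0,0,255),1); cv2.putText(c,str(u0+k),(k*s,18),0,.35,(0,0,255))
    for k in range(0,h,10): cv2.line(c,(0,k*s),(4,k*s),(0,0,255),1); cv2.putText(c,str(v0+k),(6,k*s+4),0,.35,(0,0,255))
    return c
def put(*cs):
    H=max(c.shape[0] for c in cs); return np.hstack([cv2.copyMakeBorder(c,0,H-c.shape[0],0,0,0) for c in cs])
E
python3 - <<'E'
from h import *
t=manip.get_image('top');s=manip.get_image('side')
T=t['frame'];S=s['frame']
np.savez('first.npz',T=T,S=S)
cv2.imwrite('pics/m1.png',put(crop(T,274,142,80,80,7),crop(T,400,145,48,100,5)))
cv2.imwrite('pics/m2.png',np.vstack([put(crop(T,185,172,75,65,6),crop(T,215,115,45,60,6)),put(crop(S,245,230,105,72,5),crop(S,355,145,50,45,5))])[:600,:800])
E
```

```text
Traceback (most recent call last):
ValueError: all the input array dimensions except for the concatenation axis must match exactly, but along dimension 1, the array at index 0 has size 720 and the array at index 1 has size 775
```

View pics/m1.png

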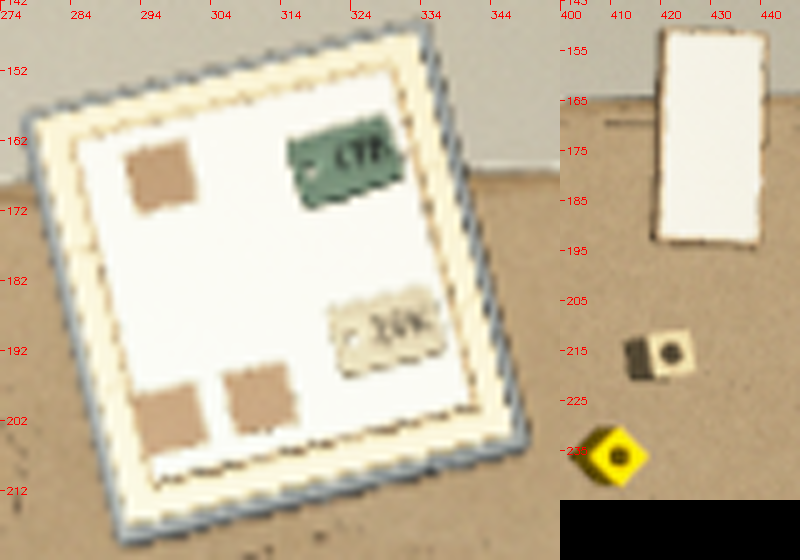

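```bash
python3 - <<'E'
from h import *
d=np.load('first.npz');T=d['T'];S=d['S']
a=put(crop(T,185,172,75,65,6),crop(T,215,115,45,60,6)); b=put(crop(S,245,230,105,54,5),crop(S,355,145,50,45,5))
w=800
f=lambda c:cv2.copyMakeBorder(c,0,0,0,w-c.shape[1],0)
cv2.imwrite('pics/m2.png',np.vstack([f(a)[:330],f(b)]))
t=manip.get_image('top')
import cv2
U=cv2.resize(T,None,fx=8,fy=8,interpolation=cv2.INTER_CUBIC)
hsv=cv2.cvtColor(U,cv2.COLOR_RGB2HSV)
def px(u,v): return T[int(v),int(u)], cv2.cvtColor(T,cv2.COLOR_RGB2HSV)[int(v),int(u)]
for q in [(298,202),(305,190),(311,199),(297,167),(420,216),(424,213),(425,225),(430,170),(280,190),(210,183),(245,200),(208,215),(243,231),(230,210)]: print(q,*px(*q))
E
```

```text
(298, 202) [204 172 133] [ 16  89 204]
(305, 190) [251 251 245] [ 30   6 251]
(311, 199) [201 166 130] [ 15  90 201]
(297, 167) [196 160 122] [ 15  96 196]
(420, 216) [142 124  89] [ 20  95 142]
(424, 213) [239 224 172] [ 23  71 239]
(425, 225) [184 159 122] [ 18  86 184]
(430, 170) [245 242 231] [ 24  15 245]
(280, 190) [188 163 126] [ 18  84 188]
(210, 183) [241 230 184] [ 24  60 241]
(245, 200) [239 225 178] [ 23  65 239]
(208, 215) [197 178 135] [ 21  80 197]
(243, 231) [245 234 200] [ 23  47 245]
(230, 210) [189 162 124] [ 18  88 189]
```

View pics/m2.png

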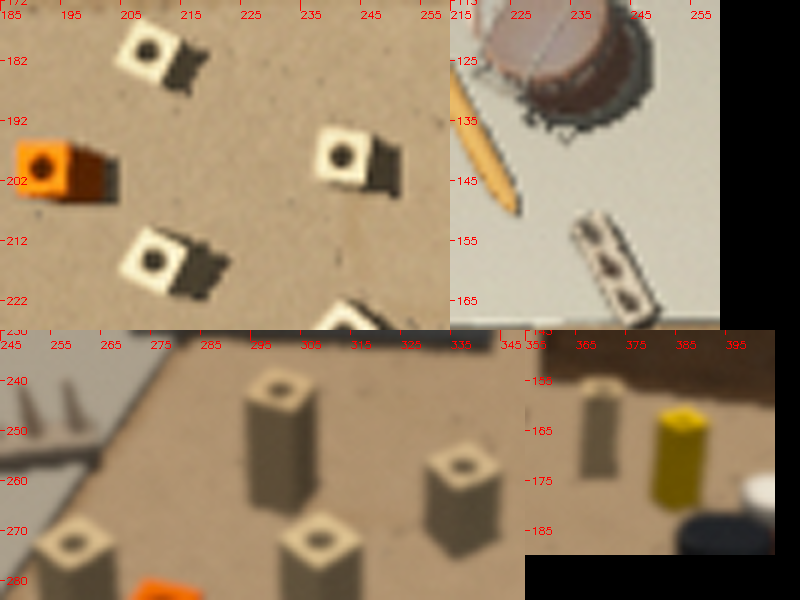

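```bash
cat >> h.py <<'E'
def rect(fr,u,v,r,test,k=8):
    """min-area rect + centroid (pixels) of the blob near u,v"""
    u0,v0=int(u-r),int(v-r); c=cv2.resize(fr[v0:v0+2*r,u0:u0+2*r],None,fx=k,fy=k,interpolation=cv2.INTER_CUBIC)
    m=test(c.astype(int)).astype(np.uint8)
    cs,_=cv2.findContours(m,cv2.RETR_EXTERNAL,cv2.CHAIN_APPROX_NONE)
    c=max(cs,key=cv2.contourArea); b=cv2.boxPoints(cv2.minAreaRect(c)); M=cv2.moments(c)
    g=lambda x:(np.asarray(x)+.5)/k-.5+np.array([u0,v0])
    return g([M['m10']/M['m00'],M['m01']/M['m00']]),g(b)
bright=lambda c:c[...,0]>216
def info(p,fr,u,v,r,test,z):
    c,b=rect(fr,u,v,r,test); C=at(p,*c,z); B=np.array([at(p,*q,z) for q in b])
    e=B[1]-B[0];e2=B[2]-B[1]; 
    return C,B.mean(0),np.hypot(*e[:2]),np.hypot(*e2[:2]),np.degrees(np.arctan2(e[1],e[0]))%90
E
python3 - <<'E'
from h import *
d=np.load('first.npz');T=d['T'];S=d['S']
t=manip.get_image('top');s=manip.get_image('side')
mark=lambda c:c[...,0]<226
sh=lambda z:0
R={}
for n,u,v,r,f,z in [('A',241.8,198,8,bright,.06),('B',210,215.5,8,bright,.06),('C',421,215,8,bright,.06),('sA',209.5,180.5,8,bright,.04),('sB',242,228,8,bright,.04),('shelf',430,172,26,bright,.012),('m1',298.4,202,6,mark,.046),('m2',311.3,199,6,mark,.046),('m3',297,167,7,mark,.046)]:
    x=info(t,T,u,v,r,f,z); R[n]=x[0]; print(n,*[np.round(q,4) for q in x],'side px',np.round(proj(s,x[0]),1))
for q in [(244.5,149.5),(239,154)]:pass
print('hearth tray'); 
# hearth pose by rigid fit
a=np.array([[-50,55],[-50,17],[50,36]])/1e3; w=np.array([R[k][:2] for k in('m1','m2','m3')])
ac=a-a.mean(0);wc=w-w.mean(0); th=np.arctan2((ac[:,0]*wc[:,1]-ac[:,1]*wc[:,0]).sum(),(ac*wc).sum())
Q=np.array([[np.cos(th),-np.sin(th)],[np.sin(th),np.cos(th)]]); o=w.mean(0)-Q@a.mean(0)
print('yaw',np.degrees(th),'o',o,'res',(w-(a@Q.T+o))*1e3,'tier',Q@[0,.036]+o)
print('plaque ends',at(t,238.5,152.5,.014),at(t,246.5,166.5,.014), 'corners side',proj(s,np.r_[Q@[-.075,-.07]+o,.046]),proj(s,np.r_[Q@[-.075,.07]+o,.046]),proj(s,np.r_[Q@[.075,.07]+o,.046]))
c=S[190:235,262:352]; cv2.imwrite('pics/m3.png',put(crop(S,262,180,95,60,5),crop(T,228,142,30,32,10)))
E
```

```text
A [0.4913 0.2708 0.06  ] [0.4911 0.2707 0.06  ] 0.0254 0.0246 81.1701 side px [[300.1 241.6]]
B [0.4423 0.361  0.06  ] [0.4423 0.3609 0.06  ] 0.0254 0.025 60.8151 side px [[308.6 272.1]]
C [ 0.4284 -0.2434  0.06  ] [ 0.4281 -0.2434  0.06  ] 0.0235 0.0254 8.1219 side px [[369.9 156. ]]
sA [0.5462 0.3692 0.04  ] [0.5462 0.3694 0.04  ] 0.0259 0.0246 63.5638 side px [[258.9 272.4]]
sB [0.4061 0.2746 0.04  ] [0.4062 0.2747 0.04  ] 0.0249 0.0247 49.1507 side px [[337.1 257.1]]
shelf [ 0.5593 -0.2855  0.012 ] [ 0.5598 -0.286   0.012 ] 0.1265 0.061 86.1735 side px [[334.3 159.6]]
m1 [0.4766 0.1107 0.046 ] [0.4772 0.1108 0.046 ] 0.0308 0.0307 12.3687 side px [[326.4 211.5]]
m2 [0.4843 0.0725 0.046 ] [0.4838 0.0717 0.046 ] 0.0295 0.0293 7.9254 side px [[327.5 203.8]]
m3 [0.5783 0.1121 0.046 ] [0.5787 0.1122 0.046 ] 0.0279 0.0283 12.8722 side px [[288.8 205.7]]
hearth tray
yaw 11.761538316348103 o [0.53669725 0.06657996] res [[ 0.03720506  0.49068386]
 [-0.02908347 -0.54245878]
 [-0.00812159  0.05177492]] tier [0.52935905 0.10182412]
plaque ends [0.63143853 0.2876768  0.014     ] [0.58820465 0.26380693 0.014     ] corners side [[338.34501712 188.79445259]] [[335.95534154 214.99883874]] [[276.95352576 212.06822953]]
```

View pics/m3.png

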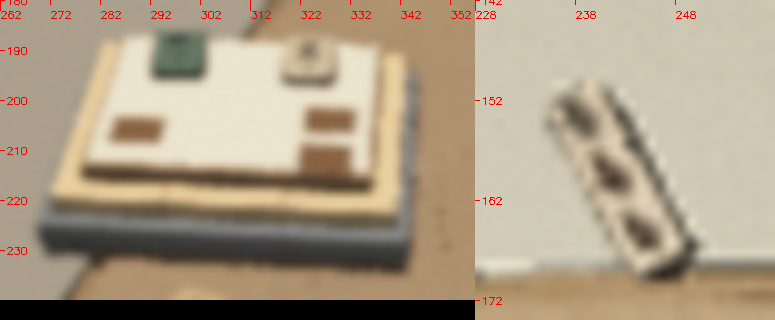

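```bash
cat > go.py <<'E'
import sys
from h import *
x,y,z,ph=map(float,sys.argv[1:5]); s=manip.get_state()  # grasp-point target, tool-x yaw
R=np.array(s['tool_rot']); p=np.array(s['eef_pos'])+.155*R[:,2]
f=np.degrees(np.arctan2(R[1,0],R[0,0])); d=(ph-f+180)%360-180
print('t %.2f grasp'%s['time_s'],np.round(p,4),'phi %.2f'%f,'tilt(deg x,y)',np.round(np.degrees([R[2,0],R[2,1]]),2),'open %.4f grip %.0f F'%(s['opening'],s['grip_force']),np.round(s['contact_force'],1))
print('tool shift now (mm)',np.round(1e3*R.T@(np.array([x,y,z])-p),1),'turn z %.3f rad (%.1f deg)'%(np.radians(-d),-d),'J1,J6',np.round(np.array(s['joints'])[[0,5]],1))
E
python3 go.py .4284 -.2434 .25 98.1
```

```text
t 0.95 grasp [ 0.1536 -0.502   0.2498] phi 17.01 tilt(deg x,y) [0. 0.] open 0.0851 grip 0 F [-0.3  0.1 -0.3]
tool shift now (mm) [ 3.385e+02 -1.669e+02 -2.000e-01] turn z -1.415 rad (-81.1 deg) J1,J6 [-80.3  82.7]
```

```bash
python3 -m inch '[0.045,0.0423,-0.0209,0,0,0,0, 0.045,0.0423,-0.0209,0,0,0,0, 0.045,0.0423,-0.0209,0,0,0,0, 0.045,0.0423,-0.0209,0,0,0,0, 0.045,0.0423,-0.0209,0,0,0,0, 0.045,0.0423,-0.0209,0,0,0,0, 0.045,0.0423,-0.0209,0,0,0,0, 0.045,0.0423,-0.0209,0,0,0,0]'
python3 -m inch '[0.045,0,0,0,0,0,-0.177, 0.045,0,0,0,0,0,-0.177, 0.045,0,0,0,0,0,-0.177, 0.045,0,0,0,0,0,-0.177, 0.045,0,0,0,0,0,-0.177, 0.045,0,0,0,0,0,-0.177, 0.045,0,0,0,0,0,-0.177, 0.045,0,0,0,0,0,-0.177, 0.045,0,0,0,0,0,0]' ; python3 go.py .4284 -.2434 .04 98.1
```

```text
time_s: 1.95
eef_pos: [0.4292, -0.242, 0.4049]
tool_rot: [[0.956, 0.292, 0.0], [0.292, -0.956, -0.0], [0.0, 0.001, -1.0]]
contact_force: [0.1, -0.6, 0.5]
opening: 0.0445
grip_force: 0.0
time_s: 3.08
eef_pos: [0.4282, -0.2432, 0.4047]
tool_rot: [[-0.139, 0.99, 0.0], [0.99, 0.139, -0.0], [-0.0, 0.0, -1.0]]
contact_force: [-0.0, -0.2, 0.1]
opening: 0.045
grip_force: 0.0
t 3.08 grasp [ 0.4282 -0.2432  0.2497] phi 98.02 tilt(deg x,y) [-0.  0.] open 0.0450 grip 0 F [-0.  -0.2  0.1]
tool shift now (mm) [-2.000e-01  1.000e-01  2.097e+02] turn z -0.001 rad (-0.1 deg) J1,J6 [-37.4  44.6]
```

```bash
python3 -m inch '[0.045,0,0,0.05,0,0,0, 0.045,0,0,0.05,0,0,0, 0.045,0,0,0.05,0,0,0, 0.045,0,0,0.04,0,0,0, 0.045,0,0,0.02,0,0,0, 0.045,0,0,0,0,0,0, 0.0,0,0,0,0,0,0, 0.0,0,0,0,0,0,0, 0.0,0,0,0,0,0,0, 0.0,0,0,0,0,0,0]' ; python3 go.py .4284 -.2434 .25 98.1
```

```text
time_s: 4.32
eef_pos: [0.4289, -0.2437, 0.1963]
tool_rot: [[-0.141, 0.99, 0.002], [0.99, 0.141, -0.002], [-0.002, 0.002, -1.0]]
contact_force: [0.0, 0.6, 4.6]
opening: 0.0234
grip_force: 59.1
t 4.33 grasp [ 0.4293 -0.244   0.0413] phi 98.12 tilt(deg x,y) [-0.13  0.12] open 0.0234 grip 59 F [0.  0.6 4.6]
tool shift now (mm) [   0.3   -0.4 -208.7] turn z 0.000 rad (0.0 deg) J1,J6 [-37.4  44.5]
```

```bash
python3 -m inch '[0,0,0,-0.05,0,0,0, 0,0,0,-0.06,0,0,0, 0,0,0,-0.06,0,0,0, 0,0,0,-0.04,0,0,0, 0,0,0,0,0,0,0]' ; python3 go.py .5783 .1121 .25 101.7
```

```text
time_s: 4.95
eef_pos: [0.4288, -0.2437, 0.4091]
tool_rot: [[-0.141, 0.99, 0.007], [0.99, 0.141, -0.005], [-0.006, 0.006, -1.0]]
contact_force: [0.6, 0.1, -1.2]
opening: 0.0234
grip_force: 58.9
t 4.95 grasp [ 0.4299 -0.2444  0.2541] phi 98.13 tilt(deg x,y) [-0.34  0.33] open 0.0234 grip 59 F [ 0.6  0.1 -1.2]
tool shift now (mm) [332.  197.3   3.3] turn z -0.062 rad (-3.6 deg) J1,J6 [-37.4  44.5]
```

```bash
python3 -m inch '[0,0.0369,0.0219,0,0,0,0, 0,0.0369,0.0219,0,0,0,0, 0,0.0369,0.0219,0,0,0,0, 0,0.0369,0.0219,0,0,0,0, 0,0.0369,0.0219,0,0,0,0, 0,0.0369,0.0219,0,0,0,0, 0,0.0369,0.0219,0,0,0,0, 0,0.0369,0.0219,0,0,0,0, 0,0.0369,0.0219,0,0,0,0, 0,0,0,0,0,0,-0.062]' ; python3 -m inch '[0,0,0,0,0,0,0,0,0,0,0,0,0,0]'; python3 go.py .5783 .1121 .094 101.7
```

```text
time_s: 6.2
eef_pos: [0.5766, 0.1162, 0.4014]
tool_rot: [[-0.208, 0.978, -0.005], [0.978, 0.208, 0.0], [0.001, -0.004, -1.0]]
contact_force: [-0.6, -0.5, 0.2]
opening: 0.0237
grip_force: 59.2
time_s: 6.45
eef_pos: [0.5761, 0.1131, 0.4035]
tool_rot: [[-0.201, 0.98, -0.002], [0.98, 0.201, -0.0], [0.0, -0.002, -1.0]]
contact_force: [0.1, 0.2, -0.7]
opening: 0.0235
grip_force: 59.2
t 6.45 grasp [0.5758 0.1131 0.2485] phi 101.61 tilt(deg x,y) [ 0.01 -0.12] open 0.0235 grip 59 F [ 0.1  0.2 -0.7]
tool shift now (mm) [ -1.5   2.6 154.5] turn z -0.002 rad (-0.1 deg) J1,J6 [ 4.6 83. ]
```

```bash
python3 -m inch '[0,-0.0015,0.0026,0.05,0,0,0, 0,0,0,0.05,0,0,0, 0,0,0,0.04,0,0,0, 0,0,0,0.012,0,0,0, 0,0,0,0,0,0,0, 0,0,0,0,0,0,0]'; python3 go.py .5783 .1121 .088 101.7
```

```text
time_s: 7.2
eef_pos: [0.5802, 0.1124, 0.2554]
tool_rot: [[-0.202, 0.979, 0.004], [0.979, 0.202, 0.0], [-0.001, 0.004, -1.0]]
contact_force: [0.0, 0.0, -0.5]
opening: 0.0232
grip_force: 59.2
t 7.20 grasp [0.5809 0.1125 0.1004] phi 101.66 tilt(deg x,y) [-0.03  0.25] open 0.0232 grip 59 F [ 0.   0.  -0.5]
tool shift now (mm) [ 0.2 -2.7 12.4] turn z -0.001 rad (-0.0 deg) J1,J6 [ 4.5 82.8]
```

```bash
python3 - <<'E'
from h import *
t=shot('top','x.png');s=shot('side','x.png')
cv2.imwrite('pics/p3.png',put(crop(t['frame'],262,130,90,90,4),crop(s['frame'],250,140,100,100,4)))
E
```

```text
(no output)
```

View pics/p3.png

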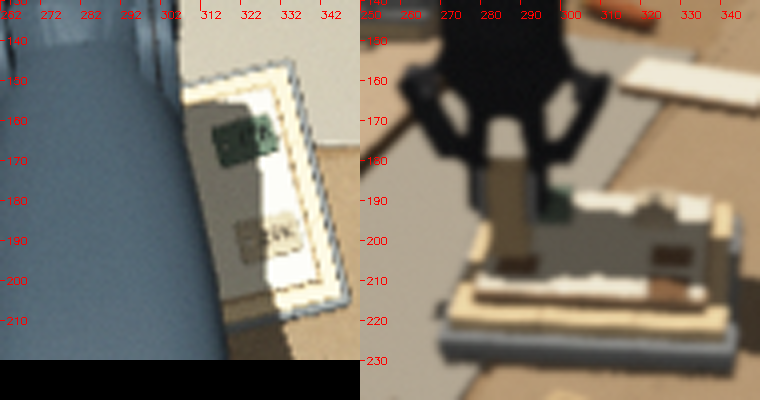

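```bash
python3 -m inch '[0,0,-0.0025,0.005,0,0,0, 0,0,0,0.004,0,0,0, 0,0,0,0,0,0,0, 0,0,0,0,0,0,0]'; python3 go.py .5783 .1121 .0875 101.7
```

```text
time_s: 7.8
eef_pos: [0.5767, 0.112, 0.2435]
tool_rot: [[-0.203, 0.979, -0.0], [0.979, 0.203, 0.0], [0.0, -0.0, -1.0]]
contact_force: [-0.0, -0.3, -0.7]
opening: 0.0233
grip_force: 59.2
t 7.80 grasp [0.5766 0.112  0.0885] phi 101.69 tilt(deg x,y) [ 0.   -0.02] open 0.0233 grip 59 F [-0.  -0.3 -0.7]
tool shift now (mm) [-0.3  1.6  1. ] turn z -0.000 rad (-0.0 deg) J1,J6 [ 4.5 82.8]
```

```bash
python3 -m inch '[0,0,0.0015,0,0,0,0, 0,0,0,0.001,0,0,0, 0,0,0,0.0005,0,0,0, 0,0,0,0,0,0,0]'; python3 go.py .5783 .1121 .0875 101.7
```

```text
time_s: 8.3
eef_pos: [0.5783, 0.1123, 0.2423]
tool_rot: [[-0.203, 0.979, 0.0], [0.979, 0.203, 0.0], [-0.0, 0.0, -1.0]]
contact_force: [0.6, -0.3, -0.2]
opening: 0.0238
grip_force: 59.3
t 8.30 grasp [0.5783 0.1123 0.0873] phi 101.69 tilt(deg x,y) [-0.    0.01] open 0.0238 grip 59 F [ 0.6 -0.3 -0.2]
tool shift now (mm) [-0.2 -0.1 -0.2] turn z -0.000 rad (-0.0 deg) J1,J6 [ 4.5 82.8]
```

```bash
for i in 1 2; do python3 -m inch '[0,0,0,0.0006,0,0,0, 0,0,0,0,0,0,0]' | egrep 'eef|contact'; done
```

```text
eef_pos: [0.5782, 0.1123, 0.2423]
contact_force: [-0.5, -0.9, 3.8]
eef_pos: [0.5782, 0.1123, 0.2423]
contact_force: [-2.1, -0.9, 6.1]
```

Seated. Release, rise, and head to prop A.

```bash
python3 -m inch '[0.045,0,0,0,0,0,0, 0.045,0,0,0,0,0,0, 0.045,0,0,0,0,0,0, 0.045,0,0,-0.03,0,0,0, 0.045,0,0,-0.06,0,0,0, 0.045,0,0,-0.06,0,0,0, 0.045,0,0,-0.012,0,0,0, 0.045,0,0,0,0,0,0]' ; python3 go.py .4913 .2708 .25 81.2
python3 - <<'E'
from h import *
s=shot('side','x.png')
cv2.imwrite('pics/p3b.png',crop(s['frame'],255,130,100,100,4))
E
```

```text
time_s: 9.8
eef_pos: [0.5786, 0.1123, 0.404]
tool_rot: [[-0.203, 0.979, 0.003], [0.979, 0.203, 0.0], [-0.0, 0.003, -1.0]]
contact_force: [-0.3, 0.3, -0.3]
opening: 0.0448
grip_force: 0.0
t 9.80 grasp [0.579  0.1124 0.249 ] phi 101.69 tilt(deg x,y) [-0.02  0.14] open 0.0448 grip 0 F [-0.3  0.3 -0.3]
tool shift now (mm) [172.9 -53.8  -1.2] turn z 0.358 rad (20.5 deg) J1,J6 [ 4.5 82.8]
```

View pics/p3b.png

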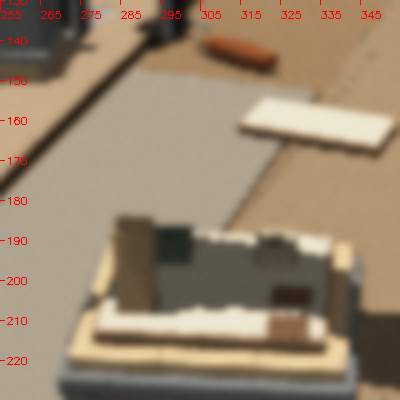

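```bash
python3 -m inch '[0.045,0.0346,-0.0108,0,0,0,0, 0.045,0.0346,-0.0108,0,0,0,0, 0.045,0.0346,-0.0108,0,0,0,0, 0.045,0.0346,-0.0108,0,0,0,0, 0.045,0.0346,-0.0108,0,0,0,0, 0.045,0,0,0,0,0,0.179, 0.045,0,0,0,0,0,0.179, 0.045,0,0,0,0,0,0, 0.045,0,0,0,0,0,0, 0.045,0,0,0,0,0,0]' >/dev/null; python3 go.py .4913 .2708 .041 81.2
```

```text
t 11.10 grasp [0.4901 0.2705 0.2473] phi 81.24 tilt(deg x,y) [-0.04 -0.06] open 0.0448 grip 0 F [-0.2 -0.1 -0.6]
tool shift now (mm) [  0.6   1.3 206.3] turn z 0.001 rad (0.0 deg) J1,J6 [ 22.  120.8]
```

```bash
python3 -m inch '[0.045,0.0006,0.001,0.05,0,0,0, 0.045,0,0,0.05,0,0,0, 0.045,0,0,0.05,0,0,0, 0.045,0,0,0.04,0,0,0, 0.045,0,0,0.016,0,0,0, 0.045,0,0,0,0,0,0, 0.045,0,0,0,0,0,0]' >/dev/null; python3 -m inch '[0,0,0,0,0,0,0, 0,0,0,0,0,0,0, 0,0,0,0,0,0,0, 0,0,0,0,0,0,0]'>/dev/null; python3 go.py .4913 .2708 .041 81.2
python3 -m inch '[0,0,0,-0.05,0,0,0, 0,0,0,-0.06,0,0,0, 0,0,0,-0.06,0,0,0, 0,0,0,-0.04,0,0,0, 0,0,0,0,0,0,0, 0,0,0,0,0,0,0]' >/dev/null; python3 go.py .4843 .0730 .25 101.7
```

```text
t 12.47 grasp [0.4932 0.272  0.0444] phi 81.18 tilt(deg x,y) [0.14 0.23] open 0.0232 grip 59 F [-0.1 -0.9  6.3]
tool shift now (mm) [-1.5 -1.7  3.4] turn z -0.000 rad (-0.0 deg) J1,J6 [ 22.1 120.9]
t 13.22 grasp [0.4911 0.2711 0.251 ] phi 81.18 tilt(deg x,y) [-0.04 -0.07] open 0.0229 grip 59 F [-0.8 -0.7 -1. ]
tool shift now (mm) [-196.8   23.7    1.2] turn z -0.358 rad (-20.5 deg) J1,J6 [ 22.1 120.9]
```

```bash
python3 -m inch '[0,-0.0392,0.0047,0,0,0,0, 0,-0.0392,0.0047,0,0,0,0, 0,-0.0392,0.0047,0,0,0,0, 0,-0.0392,0.0047,0,0,0,0, 0,-0.0392,0.0047,0,0,0,0, 0,0,0,0,0,0,-0.179, 0,0,0,0,0,0,-0.179, 0,0,0,0,0,0,0, 0,0,0,0,0,0,0, 0,0,0,0,0,0,0]' >/dev/null; python3 go.py .4841 .0740 .096 101.7
```

```text
t 14.47 grasp [0.4843 0.0741 0.2514] phi 101.63 tilt(deg x,y) [ 0.01 -0.06] open 0.0229 grip 59 F [ 0.4  0.3 -0.8]
tool shift now (mm) [-1.000e-01 -0.000e+00  1.554e+02] turn z -0.001 rad (-0.1 deg) J1,J6 [ 0.9 79.2]
```

```bash
python3 -m inch '[0,0,0,0.05,0,0,0, 0,0,0,0.05,0,0,0, 0,0,0,0.04,0,0,0, 0,0,0,0.015,0,0,0, 0,0,0,0,0,0,0, 0,0,0,0,0,0,0, 0,0,0,0,0,0,0]'>/dev/null; python3 go.py .4841 .0740 .0905 101.7
```

```text
t 15.35 grasp [0.4862 0.074  0.0993] phi 101.68 tilt(deg x,y) [-0.04  0.24] open 0.0231 grip 59 F [-0.7 -0.  -0.4]
tool shift now (mm) [ 0.5 -2.1  8.8] turn z -0.000 rad (-0.0 deg) J1,J6 [ 0.8 79.1]
```

```bash
python3 -m inch '[0,0,0,0.004,0,0,0, 0,0,0,0,0,0,0, 0,0,0,0,0,0,0, 0,0,0,0,0,0,0]'>/dev/null; python3 go.py .4841 .0740 .0905 101.7
```

```text
t 15.85 grasp [0.4845 0.0739 0.093 ] phi 101.69 tilt(deg x,y) [ 0. -0.] open 0.0230 grip 59 F [-0.2  0.3  0.4]
tool shift now (mm) [ 0.1 -0.4  2.5] turn z -0.000 rad (-0.0 deg) J1,J6 [ 0.8 79.1]
```

```bash
python3 -m inch '[0,-0.0009,0,0.003,0,0,0, 0,0,0,0,0,0,0, 0,0,0,0,0,0,0]'|egrep 'eef|contact'; for i in 1 2 3; do python3 -m inch '[0,0,0,0.001,0,0,0, 0,0,0,0,0,0,0]' | egrep 'eef|contact'; done
```

```text
eef_pos: [0.4849, 0.0731, 0.2454]
contact_force: [-0.3, 1.5, 1.0]
eef_pos: [0.4849, 0.0731, 0.2454]
contact_force: [-1.4, 0.8, 6.6]
eef_pos: [0.4849, 0.0731, 0.2454]
contact_force: [-3.9, 0.1, 10.6]
eef_pos: [0.4848, 0.0731, 0.2453]
contact_force: [-5.6, 0.0, 14.8]
```

```bash
python3 -m inch '[0.045,0,0,0,0,0,0, 0.045,0,0,0,0,0,0, 0.045,0,0,0,0,0,0, 0.045,0,0,-0.03,0,0,0, 0.045,0,0,-0.06,0,0,0, 0.045,0,0,-0.06,0,0,0, 0.045,0,0,-0.012,0,0,0, 0.045,0,0,0,0,0,0]' >/dev/null; python3 go.py .4423 .361 .25 60.8
python3 - <<'E'
from h import *
s=shot('side','x.png')
Q=lambda x,y,z:[.5367+.9792*x-.2028*y,.0666+.2028*x+.9792*y,z]
c=crop(s['frame'],262,170,90,60,8)
for mx,my in((-.05,.017),(.05,.036)):
    P=np.array([Q(mx+a,my+b,z) for z in(.046,.106) for a,b in((-.012,-.012),(-.012,.012),(.012,.012),(.012,-.012))])
    p=((proj(s,P)-[262,170]+.5)*8).astype(int)
    for i,j in((0,1),(1,2),(2,3),(3,0),(4,5),(5,6),(6,7),(7,4),(1,5),(2,6),(0,4)): cv2.line(c,p[i].tolist(),p[j].tolist(),(0,255,0),1)
cv2.imwrite('pics/p2b.png',c)
E
```

```text
t 17.98 grasp [0.4853 0.0731 0.2496] phi 101.69 tilt(deg x,y) [-0.02  0.1 ] open 0.0448 grip 0 F [ 0.1  0.  -0.4]
tool shift now (mm) [290.7  16.2  -0.4] turn z 0.714 rad (40.9 deg) J1,J6 [ 0.7 79. ]
```

View pics/p2b.png

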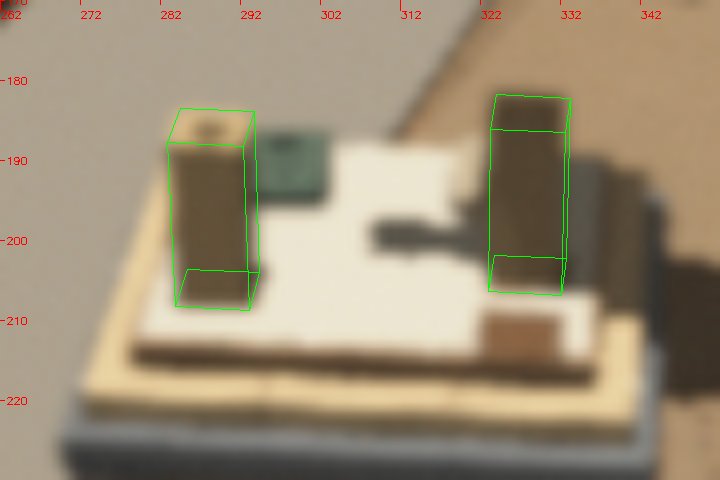

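```bash
python3 -m inch '[0.045,0.0484,0.0027,0,0,0,0, 0.045,0.0484,0.0027,0,0,0,0, 0.045,0.0484,0.0027,0,0,0,0, 0.045,0.0484,0.0027,0,0,0,0, 0.045,0.0484,0.0027,0,0,0,0, 0.045,0.0484,0.0027,0,0,0,0, 0.045,0,0,0,0,0,0.1785, 0.045,0,0,0,0,0,0.1785, 0.045,0,0,0,0,0,0.1785, 0.045,0,0,0,0,0,0.1785]' >/dev/null;  python3 -m inch '[0.045,0,0,0,0,0,0, 0.045,0,0,0,0,0,0, 0.045,0,0,0,0,0,0]' >/dev/null; python3 go.py .4423 .361 .041 60.8
```

```text
t 19.65 grasp [0.4415 0.3605 0.2483] phi 60.85 tilt(deg x,y) [-0.06 -0.03] open 0.0448 grip 0 F [-0.1 -0.7 -0.2]
tool shift now (mm) [  1.    0.6 207.3] turn z 0.001 rad (0.1 deg) J1,J6 [ 32.5 151.6]
```

```bash
python3 -m inch '[0.045,0.0005,0.0005,0.05,0,0,0, 0.045,0,0,0.05,0,0,0, 0.045,0,0,0.05,0,0,0, 0.045,0,0,0.04,0,0,0, 0.045,0,0,0.017,0,0,0, 0.045,0,0,0,0,0,0, 0.045,0,0,0,0,0,0, 0.045,0,0,0,0,0,0, 0.045,0,0,0,0,0,0]' >/dev/null; python3 go.py .4423 .361 .041 60.8;python3 -m inch '[0,0,0,0,0,0,0, 0,0,0,0,0,0,0, 0,0,0,0,0,0,0, 0,0,0,0,0,0,0]'>/dev/null; python3 go.py .4423 .361 .041 60.8
python3 -m inch '[0,0,0,-0.05,0,0,0, 0,0,0,-0.06,0,0,0, 0,0,0,-0.06,0,0,0, 0,0,0,-0.04,0,0,0, 0,0,0,0,0,0,0, 0,0,0,0,0,0,0]' >/dev/null; python3 go.py .4767 .1104 .25 101.7
```

```text
t 20.77 grasp [0.4434 0.3615 0.0436] phi 60.78 tilt(deg x,y) [0.14 0.08] open 0.0447 grip 0 F [-0.8  0.2  0.3]
tool shift now (mm) [-1.  -0.7  2.6] turn z -0.000 rad (-0.0 deg) J1,J6 [ 32.5 151.7]
t 21.27 grasp [0.4429 0.3612 0.0427] phi 60.78 tilt(deg x,y) [0.07 0.03] open 0.0234 grip 59 F [-0.5  0.3  4.4]
tool shift now (mm) [-0.5 -0.4  1.7] turn z -0.000 rad (-0.0 deg) J1,J6 [ 32.5 151.7]
t 22.02 grasp [0.442  0.3606 0.2504] phi 60.78 tilt(deg x,y) [-0.12 -0.07] open 0.0237 grip 59 F [-0.1 -0.2 -1.8]
tool shift now (mm) [-201.5  152.5    0.7] turn z -0.714 rad (-40.9 deg) J1,J6 [ 32.5 151.7]
```

```bash
python3 -m inch '[0,-0.0336,0.0254,0,0,0,0, 0,-0.0336,0.0254,0,0,0,0, 0,-0.0336,0.0254,0,0,0,0, 0,-0.0336,0.0254,0,0,0,0, 0,-0.0336,0.0254,0,0,0,0, 0,-0.0336,0.0254,0,0,0,0, 0,0,0,0,0,0,-0.1785, 0,0,0,0,0,0,-0.1785, 0,0,0,0,0,0,-0.1785, 0,0,0,0,0,0,-0.1785]' >/dev/null;  python3 -m inch '[0,0,0,0,0,0,0, 0,0,0,0,0,0,0, 0,0,0,0,0,0,0]' >/dev/null; python3 go.py .4767 .1104 .095 101.7
```

```text
t 23.65 grasp [0.4767 0.1106 0.2514] phi 101.61 tilt(deg x,y) [ 0.01 -0.07] open 0.0231 grip 59 F [ 0.6  0.1 -0.7]
tool shift now (mm) [-2.000e-01  1.000e-01  1.564e+02] turn z -0.002 rad (-0.1 deg) J1,J6 [ 5.2 83.6]
```

```bash
python3 -m inch '[0,0,0,0.05,0,0,0, 0,0,0,0.05,0,0,0, 0,0,0,0.04,0,0,0, 0,0,0,0.016,0,0,0, 0,0,0,0,0,0,0, 0,0,0,0,0,0,0, 0,0,0,0,0,0,0, 0,0,0,0,0,0,0, 0,0,0,0,0,0,0]'>/dev/null; python3 go.py .4767 .1104 .0885 101.7
```

```text
t 24.77 grasp [0.4774 0.1106 0.0966] phi 101.69 tilt(deg x,y) [-0.01  0.06] open 0.0236 grip 59 F [-0.6 -0.8 -1.2]
tool shift now (mm) [-0.1 -0.8  8.1] turn z -0.000 rad (-0.0 deg) J1,J6 [ 5.2 83.5]
```

```bash
python3 -m inch '[0,-0.0002,-0.0004,0.006,0,0,0, 0,0,0,0,0,0,0, 0,0,0,0,0,0,0, 0,0,0,0,0,0,0]'|egrep 'eef|contact'; for i in 1 2 3; do python3 -m inch '[0,0,0,0.0008,0,0,0, 0,0,0,0,0,0,0]' | egrep 'eef|contact'; done
```

```text
eef_pos: [0.4767, 0.1103, 0.245]
contact_force: [-0.5, 0.1, -0.1]
eef_pos: [0.4767, 0.1103, 0.2442]
contact_force: [-0.4, -0.1, 0.5]
eef_pos: [0.4768, 0.1103, 0.2436]
contact_force: [0.4, -0.2, 0.1]
eef_pos: [0.4767, 0.1103, 0.2436]
contact_force: [-2.7, -0.4, 6.1]
```

```bash
python3 -m inch '[0.045,0,0,0,0,0,0, 0.045,0,0,0,0,0,0, 0.045,0,0,0,0,0,0, 0.045,0,0,-0.03,0,0,0, 0.045,0,0,-0.06,0,0,0, 0.045,0,0,-0.06,0,0,0, 0.085,0,0,-0.012,0,0,0, 0.085,0,0,0,0,0,0]' >/dev/null; python3 go.py .5596 -.2858 .25 86.2
python3 - <<'E'
from h import *
s=manip.get_image('side')
d=np.load('first.npz');t=manip.get_image('top')
# half shelf: fit by both views
for th in (190,205,216,225):
    print(th,[np.round(q,4) for q in info(t,d['T'],430,172,26,lambda c:c[...,0]>th,.012)])
C=np.array([.5596,-.2858]);a=np.radians(86.2);
cr=[np.r_[C+np.array([[np.cos(a),-np.sin(a)],[np.sin(a),np.cos(a)]])@[i*.065,j*.032],.012] for i,j in((1,1),(1,-1),(-1,-1),(-1,1))]
c=put(crop(s['frame'],262,170,80,60,6),crop(s['frame'],305,145,60,30,5)); p=((proj(s,np.array(cr))-[305,145]+.5)*5+[480,0]).astype(int)
cv2.polylines(c,[p.reshape(-1,1,2)],True,(0,255,0),1)
c2=crop(d['T'],395,145,60,52,6);p=((proj(t,np.array(cr))-[395,145]+.5)*6).astype(int);cv2.polylines(c2,[p.reshape(-1,1,2)],True,(0,255,0),1)
c=c[:280]; c2=cv2.copyMakeBorder(c2,0,0,0,c.shape[1]-c2.shape[1],0)
cv2.imwrite('pics/p1b.png',np.vstack([c,c2[:312]]))
E
```

```text
t 27.02 grasp [0.4774 0.1104 0.2505] phi 101.69 tilt(deg x,y) [-0.01  0.14] open 0.0793 grip 0 F [ 0.1  0.6 -1.5]
tool shift now (mm) [-4.046e+02  2.000e-01  6.000e-01] turn z 0.270 rad (15.5 deg) J1,J6 [ 5.2 83.5]
190 [array([ 0.577 , -0.2764,  0.012 ]), array([ 0.5671, -0.2845,  0.012 ]), np.float64(0.1562), np.float64(0.1447), np.float64(88.6311)]
205 [array([ 0.5594, -0.2856,  0.012 ]), array([ 0.5602, -0.2864,  0.012 ]), np.float64(0.1277), np.float64(0.0623), np.float64(85.6907)]
216 [array([ 0.5593, -0.2855,  0.012 ]), array([ 0.5598, -0.286 ,  0.012 ]), np.float64(0.1265), np.float64(0.061), np.float64(86.1735)]
225 [array([ 0.5591, -0.2853,  0.012 ]), array([ 0.5598, -0.2857,  0.012 ]), np.float64(0.1249), np.float64(0.0599), np.float64(86.2074)]
```

View pics/p1b.png

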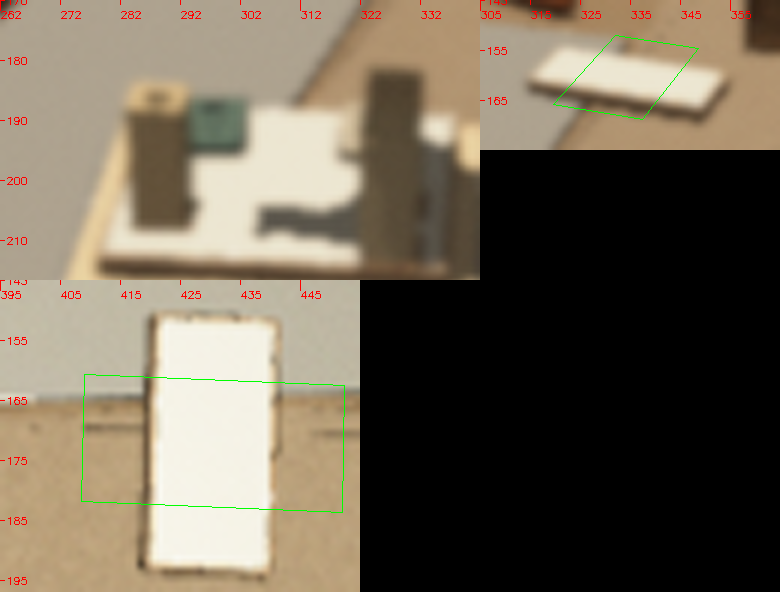

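```bash
python3 -m inch '[0.085,-0.0506,0,0,0,0,0, 0.085,-0.0506,0,0,0,0,0, 0.085,-0.0506,0,0,0,0,0, 0.085,-0.0506,0,0,0,0,0, 0.085,-0.0506,0,0,0,0,0, 0.085,-0.0506,0,0,0,0,0, 0.085,-0.0506,0,0,0,0,0, 0.085,-0.0506,0,0,0,0,0]' >/dev/null;  python3 -m inch '[0.085,0,0,0,0,0,-0.1857, 0.085,0,0,0,0,0,-0.1857, 0.085,0,0,0,0,0,-0.1857, 0.085,0,0,0,0,0,-0.1857, 0.085,0,0,0,0,0,-0.1857, 0.085,0,0,0,0,0,-0.1857, 0.085,0,0,0,0,0,-0.1857, 0.085,0,0,0,0,0,0, 0.085,0,0,0,0,0,0, 0.085,0,0,0,0,0,0]' >/dev/null; python3 go.py .5596 -.2858 .03 176.2
```

```text
t 29.38 grasp [ 0.5585 -0.286   0.2489] phi 176.09 tilt(deg x,y) [0.06 0.03] open 0.0849 grip 0 F [ 0.5 -1.1  0.3]
tool shift now (mm) [-1.300e+00  2.000e-01  2.189e+02] turn z -0.002 rad (-0.1 deg) J1,J6 [-33.2 -29.3]
```

```bash
python3 -m inch '[0.085,-0.001,0,0.05,0,0,0, 0.085,0,0,0.05,0,0,0, 0.085,0,0,0.05,0,0,0, 0.085,0,0,0.04,0,0,0, 0.085,0,0,0.026,0,0,0, 0.085,0,0,0,0,0,0, 0.085,0,0,0,0,0,0, 0.085,0,0,0,0,0,0, 0.085,0,0,0,0,0,0]' >/dev/null; python3 go.py .5596 -.2858 .02 176.2
for i in 1 2 3 ; do python3 -m inch '[0.085,0,0,0.004,0,0,0, 0.085,0,0,0,0,0,0]' | egrep 'eef|contact'; done
```

```text
t 30.50 grasp [ 0.5607 -0.2869  0.0355] phi 176.16 tilt(deg x,y) [-0.16 -0.09] open 0.0851 grip 0 F [-0.2  0.6 -0.3]
tool shift now (mm) [ 1.2  1.  15.4] turn z -0.001 rad (-0.0 deg) J1,J6 [-33.2 -29.4]
eef_pos: [0.5595, -0.286, 0.1842]
contact_force: [0.3, -0.3, 0.4]
eef_pos: [0.5594, -0.286, 0.1799]
contact_force: [0.9, -0.3, -0.2]
eef_pos: [0.5595, -0.286, 0.176]
contact_force: [-0.1, -0.8, -0.4]
```

```bash
python3 go.py .5596 -.2858 .02 176.2; python3 - <<'E'
from h import *
s=manip.get_image('side')
cv2.imwrite('pics/g.png',crop(s['frame'],290,110,80,75,7))
E
```

```text
t 31.25 grasp [ 0.5593 -0.2859  0.021 ] phi 176.17 tilt(deg x,y) [0.05 0.03] open 0.0852 grip 0 F [-0.1 -0.8 -0.4]
tool shift now (mm) [-0.3  0.1  1. ] turn z -0.001 rad (-0.0 deg) J1,J6 [-33.2 -29.4]
```

View pics/g.png

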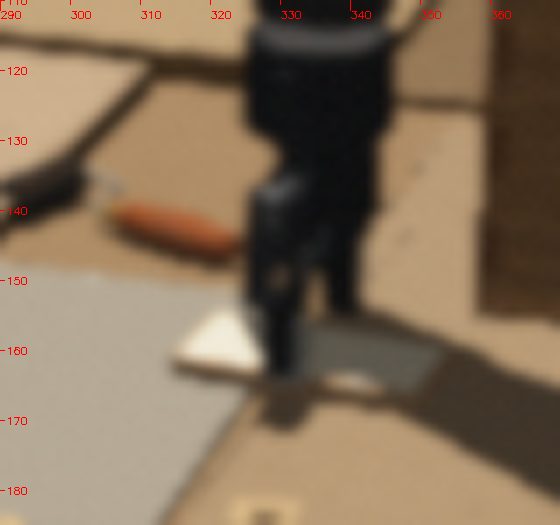

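```bash
for i in 1 2 ; do python3 -m inch '[0.085,0,0,0.003,0,0,0, 0.085,0,0,0,0,0,0]' | egrep 'eef|contact'; done; python3 - <<'E'
from h import *
s=manip.get_image('side')
for z in(0,.01,.02): print(proj(s,[.5596,-.2858+.05,z]))
cv2.imwrite('pics/g2.png',crop(s['frame'],300,130,60,50,8))
E
```

```text
eef_pos: [0.5595, -0.2861, 0.1733]
contact_force: [-0.2, -0.1, -0.1]
eef_pos: [0.5595, -0.2861, 0.1702]
contact_force: [-0.9, -1.1, -0.1]
[[330.39799505 168.46678861]]
[[330.45409886 165.80608546]]
[[330.51063262 163.12499277]]
```

View pics/g2.png

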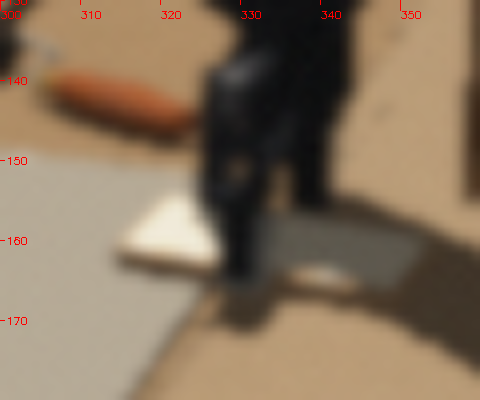

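```bash
python3 -m inch '[0.085,0,0,0.0025,0,0,0, 0.085,0,0,0,0,0,0, 0.085,0,0,0,0,0,0, 0.07,0,0,0,0,0,0, 0.07,0,0,0,0,0,0, 0.07,0,0,0,0,0,0]' | egrep 'eef|contact|open'; python3 -m inch '[0.0,0,0,0,0,0,0, 0.0,0,0,0,0,0,0, 0,0,0,0,0,0,0, 0,0,0,0,0,0,0]' | egrep 'eef|contact|open|grip'; python3 go.py .5596 -.2858 .02 176.2
```

```text
eef_pos: [0.5597, -0.2862, 0.1682]
contact_force: [0.3, 0.6, 0.5]
opening: 0.0699
eef_pos: [0.56, -0.2864, 0.1689]
contact_force: [0.6, -0.8, 5.3]
opening: 0.0622
grip_force: 68.7
t 33.10 grasp [ 0.5602 -0.2865  0.0139] phi 176.17 tilt(deg x,y) [-0.07 -0.04] open 0.0622 grip 69 F [ 0.6 -0.8  5.3]
tool shift now (mm) [ 0.6  0.7 -6.1] turn z -0.001 rad (-0.0 deg) J1,J6 [-33.2 -29.4]
```

```bash
python3 -m inch '[0,0,0,-0.01,0,0,0, 0,0,0,-0.03,0,0,0, 0,0,0,-0.05,0,0,0, 0,0,0,-0.05,0,0,0, 0,0,0,-0.05,0,0,0, 0,0,0,-0.05,0,0,0,0,0,0,0,0,0,0]' | egrep 'open|grip|contact'; python3 go.py .5294 .1020 .25 191.7
```

```text
contact_force: [-0.5, -0.0, -1.3]
opening: 0.0621
grip_force: 68.2
t 33.98 grasp [ 0.5613 -0.2871  0.2589] phi 176.17 tilt(deg x,y) [-0.46 -0.25] open 0.0621 grip 68 F [-0.5 -0.  -1.3]
tool shift now (mm) [ 57.8 386.2   6.7] turn z -0.271 rad (-15.5 deg) J1,J6 [-33.2 -29.4]
```

```bash
python3 -m inch '[0,0.0064,0.0429,0,0,0,0, 0,0.0064,0.0429,0,0,0,0, 0,0.0064,0.0429,0,0,0,0, 0,0.0064,0.0429,0,0,0,0, 0,0.0064,0.0429,0,0,0,0, 0,0.0064,0.0429,0,0,0,0, 0,0.0064,0.0429,0,0,0,0, 0,0.0064,0.0429,0,0,0,0, 0,0.0064,0.0429,0,0,0,0]' >/dev/null; python3 -m inch '[0,0,0,0,0,0,-0.1355, 0,0,0,0,0,0,-0.1355, 0,0,0,0,0,0,0, 0,0,0,0,0,0,0, 0,0,0,0,0,0,0, 0,0,0,0,0,0,0]' >/dev/null; python3 go.py .5294 .1020 .135 191.7
python3 - <<'E'
from h import *
s=manip.get_image('side')
C=np.array([.5294,.1020]);a=np.radians(11.7)
g=np.array(manip.get_state()['eef_pos'])[2]-.155-.0139
c=crop(s['frame'],240,110,120,110,5)
for z in(g,g+.012):
    cr=np.array([np.r_[C+np.array([[np.cos(a),-np.sin(a)],[np.sin(a),np.cos(a)]])@[i*.065,j*.032],z] for i,j in((1,1),(1,-1),(-1,-1),(-1,1))])
    cv2.polylines(c,[((proj(s,cr)-[240,110]+.5)*5).astype(int).reshape(-1,1,2)],True,(0,255,0),1)
cv2.imwrite('pics/hs.png',c)
E
```

```text
t 35.85 grasp [0.528  0.1028 0.253 ] phi -168.36 tilt(deg x,y) [0.01 0.  ] open 0.0624 grip 68 F [-0.5  0.2 -1.9]
tool shift now (mm) [ -1.3  -1.  118. ] turn z -0.001 rad (-0.1 deg) J1,J6 [ 3.9 -7.8]
```

View pics/hs.png

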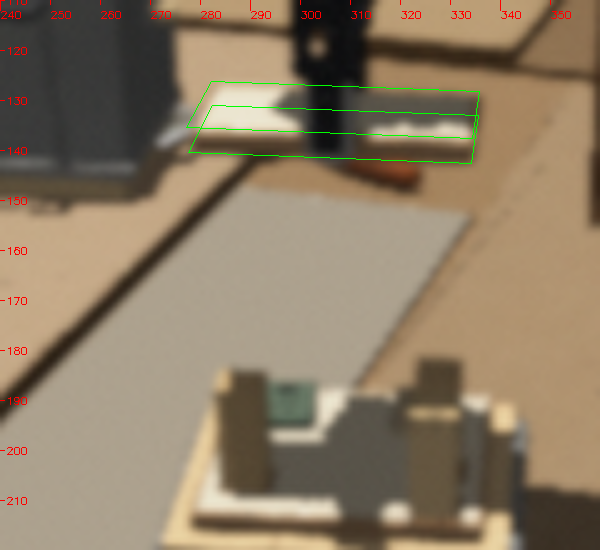

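```bash
python3 -m inch '[0,-0.0013,-0.001,0.04,0,0,0, 0,0,0,0.04,0,0,0, 0,0,0,0.03,0,0,0, 0,0,0,0.008,0,0,0, 0,0,0,0,0,0,0, 0,0,0,0,0,0,0, 0,0,0,0,0,0,0, 0,0,0,0,0,0,0, 0,0,0,0,0,0,0]' >/dev/null; python3 -m inch '[0,0,0,0,0,0,0, 0,0,0,0,0,0,0]' >/dev/null;python3 go.py .5294 .1020 .1205 191.7
```

```text
t 37.27 grasp [0.5294 0.1022 0.1351] phi -168.31 tilt(deg x,y) [0.01 0.  ] open 0.0624 grip 68 F [ 0.1  0.6 -1.9]
tool shift now (mm) [ 0.1 -0.2 14.6] turn z -0.000 rad (-0.0 deg) J1,J6 [ 3.8 -7.9]
```

```bash
python3 -m inch '[0,0,0,0.006,0,0,0, 0,0,0,0.006,0,0,0, 0,0,0,0,0,0,0, 0,0,0,0,0,0,0, 0,0,0,0,0,0,0]' |egrep 'eef|contact'; for i in 1 2 3; do python3 -m inch '[0,0,0,0.001,0,0,0, 0,0,0,0,0,0,0]' | egrep 'eef|contact'; done
```

```text
eef_pos: [0.5296, 0.1022, 0.2784]
contact_force: [1.1, -0.7, -1.3]
eef_pos: [0.5295, 0.1022, 0.2771]
contact_force: [-0.5, -0.3, -1.0]
eef_pos: [0.5294, 0.1022, 0.276]
contact_force: [0.2, -0.8, -1.8]
eef_pos: [0.5294, 0.1022, 0.275]
contact_force: [0.6, -0.6, -1.2]
```

```bash
for i in 1 2 3; do python3 -m inch '[0,0,0,0.0007,0,0,0, 0,0,0,0,0,0,0]' | egrep 'eef|contact'; done
```

```text
eef_pos: [0.5295, 0.1022, 0.2748]
contact_force: [-1.7, 1.2, 0.2]
eef_pos: [0.5296, 0.1022, 0.2748]
contact_force: [-2.4, -0.4, 5.9]
eef_pos: [0.5296, 0.1022, 0.2748]
contact_force: [-3.0, 0.4, 7.8]
```

```bash
python3 -m inch '[0.066,0,0,0,0,0,0, 0.066,0,0,0,0,0,0, 0.085,0,0,0,0,0,0, 0.085,0,0,0,0,0,0, 0.085,0,0,0,0,0,0, 0.085,0,0,-0.02,0,0,0, 0.085,0,0,-0.05,0,0,0, 0.085,0,0,-0.06,0,0,0, 0.085,0,0,0,0,0,0]' | egrep 'eef|contact|open'
python3 go.py .609 .275 .25 208.9
python3 - <<'E'
from h import *
s=manip.get_image('side');t=manip.get_image('top')
d=np.load('first.npz')
C=np.array([.5294,.1020]);a=np.radians(11.7)
R=lambda a:np.array([[np.cos(a),-np.sin(a)],[np.sin(a),np.cos(a)]])
c=crop(s['frame'],255,150,100,85,4)
def poly(c,p,C,a,h,z,o,k):
    cr=np.array([np.r_[C+R(a)@[i*h[0],j*h[1]],z] for i,j in((1,1),(1,-1),(-1,-1),(-1,1))])
    cv2.polylines(c,[((proj(p,cr)-o+.5)*k).astype(int).reshape(-1,1,2)],True,(0,255,0),1)
for z in(.106,.118): poly(c,s,C,a,(.065,.032),z,[255,150],4)
P=np.array([.6095,.2755]);b=np.radians(28.9)
c2=crop(d['T'],225,140,35,35,9); 
for z in(0,.014): poly(c2,t,P,b,(.03,.01),z,[225,140],9)
c3=crop(d['S'],230,230,45,30,9)
for z in(0,.014): poly(c3,s,P,b,(.03,.01),z,[230,230],9)
c=cv2.copyMakeBorder(put(c,c2)[:320],0,0,0,800-c.shape[1]-c2.shape[1],0); c3=cv2.copyMakeBorder(c3,0,0,0,800-c3.shape[1],0)
cv2.imwrite('pics/hs2.png',np.vstack([c,c3]))
E
```

```text
eef_pos: [0.5306, 0.1023, 0.4099]
contact_force: [-0.6, -0.3, 0.2]
opening: 0.0846
t 40.52 grasp [0.5326 0.1024 0.2549] phi -168.30 tilt(deg x,y) [-0.71 -0.1 ] open 0.0846 grip 0 F [-0.6 -0.3  0.2]
tool shift now (mm) [-109.8  153.5    6. ] turn z -0.300 rad (-17.2 deg) J1,J6 [ 3.8 -7.9]
```

View pics/hs2.png

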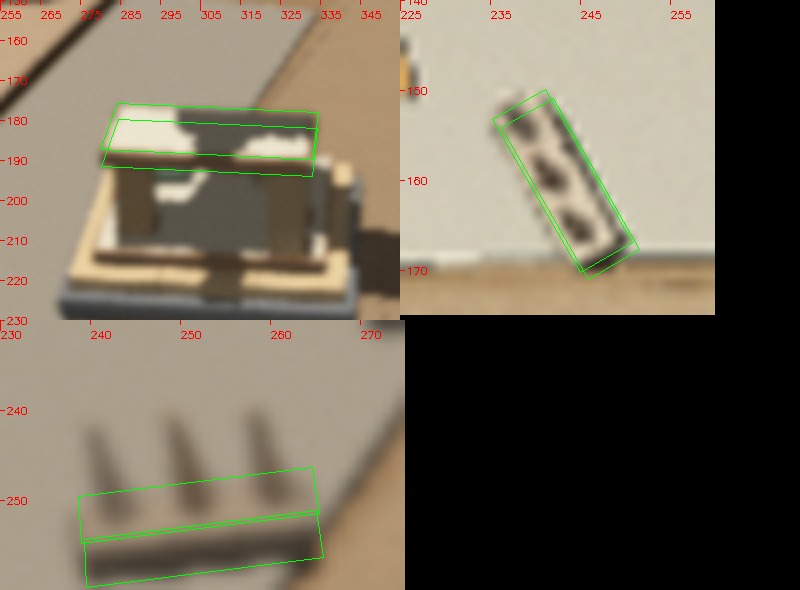

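```bash
python3 - <<'E'
from h import *
s=manip.get_image('side');t=manip.get_image('top'); d=np.load('first.npz')
for z in(.05,.06,.07,.08,.09,.1):
    X=at(t,232,120,z); print(z,np.round(X,3),'side',np.round(proj(s,X),0), 'radius mm',15/400*(1.2-z)*1e3)
for z in(.0,.014): print([np.round(at(t,u,v,z)[:2],3) for u,v in ((221,124),(247,126),(235,136))])
# plaque segmentation in the first top picture
f=d['T'].astype(int); sub=f[140:175,228:258]
for th in (24,28,32):
    try: print(th,[np.round(q,4) for q in info(t,d['T'],243,158,15,lambda c:((c[...,0]-c[...,2])>th)&(np.arange(c.shape[0])[:,None]<195),.014)])
    except Exception as e: print(e)
print(f[160,232],f[158,243],f[152,239],f[160,242:248].tolist())
E
```

```text
0.05 [0.721 0.299 0.05 ] side [[201. 235.]] radius mm 43.125
0.06 [0.718 0.297 0.06 ] side [[202. 231.]] radius mm 42.74999999999999
0.07 [0.715 0.295 0.07 ] side [[203. 227.]] radius mm 42.37499999999999
0.08 [0.712 0.293 0.08 ] side [[204. 223.]] radius mm 41.99999999999999
0.09 [0.71 0.29 0.09] side [[205. 219.]] radius mm 41.62499999999999
0.1 [0.707 0.288 0.1  ] side [[206. 215.]] radius mm 41.24999999999999
[array([0.725, 0.344]), array([0.716, 0.264]), array([0.686, 0.301])]
[array([0.72, 0.34]), array([0.712, 0.262]), array([0.682, 0.298])]
24 [array([0.6248, 0.2756, 0.014 ]), array([0.6246, 0.2757, 0.014 ]), np.float64(0.0903), np.float64(0.0741), np.float64(88.629)]
28 [array([0.6119, 0.2798, 0.014 ]), array([0.6129, 0.2809, 0.014 ]), np.float64(0.0228), np.float64(0.065), np.float64(25.9868)]
32 [array([0.6101, 0.2785, 0.014 ]), array([0.6109, 0.2795, 0.014 ]), np.float64(0.0196), np.float64(0.0598), np.float64(27.15)]
[206 201 181] [199 184 157] [184 168 145] [[99, 83, 68], [148, 132, 113], [216, 201, 175], [181, 168, 144], [115, 108, 95], [205, 200, 180]]
```

```bash
python3 go.py .6107 .2787 .25 207.7
```

```text
t 40.73 grasp [0.5288 0.1021 0.2464] phi -168.31 tilt(deg x,y) [0.15 0.02] open 0.0851 grip 0 F [-0.3  0.1 -1.1]
tool shift now (mm) [-115.9  156.3   -3.9] turn z -0.279 rad (-16.0 deg) J1,J6 [ 3.8 -7.9]
```

```bash
python3 -m inch '[0.045,-0.0232,0.0313,0,0,0,0, 0.045,-0.0232,0.0313,0,0,0,0, 0.045,-0.0232,0.0313,0,0,0,0, 0.045,-0.0232,0.0313,0,0,0,0, 0.045,-0.0232,0.0313,0,0,0,0, 0.045,0,0,0,0,0,-0.1395, 0.045,0,0,0,0,0,-0.1395, 0.045,0,0,0,0,0,0, 0.045,0,0,0,0,0,0, 0.045,0,0,0,0,0,0]' >/dev/null; python3 -m inch '[0.045,0,0,0,0,0,0, 0.045,0,0,0,0,0,0]' >/dev/null; python3 go.py .6107 .2787 .03 207.7
```

```text
t 42.23 grasp [0.6114 0.2789 0.2482] phi -152.35 tilt(deg x,y) [-0.02 -0.  ] open 0.0447 grip 0 F [ 0.3 -0.5  0.3]
tool shift now (mm) [8.000e-01 2.000e-01 2.182e+02] turn z -0.001 rad (-0.0 deg) J1,J6 [18.8 -8.8]
```

```bash
python3 -m inch '[0.045,0.0008,0,0.05,0,0,0, 0.045,0,0,0.05,0,0,0, 0.045,0,0,0.05,0,0,0, 0.045,0,0,0.04,0,0,0, 0.045,0,0,0.018,0,0,0, 0.045,0,0,0,0,0,0, 0.045,0,0,0,0,0,0, 0.045,0,0,0,0,0,0, 0.045,0,0,0,0,0,0, 0.045,0,0,0,0,0,0]' >/dev/null; python3 -m inch '[0.045,0,0,0.01,0,0,0, 0.045,0,0,0,0,0,0, 0.045,0,0,0,0,0,0, 0.045,0,0,0,0,0,0]' >/dev/null;python3 go.py .6107 .2787 .0195 207.7
```

```text
t 43.98 grasp [0.6107 0.2786 0.0301] phi -152.32 tilt(deg x,y) [-0.01 -0.  ] open 0.0451 grip 0 F [-0.1 -0.5  0.8]
tool shift now (mm) [-0.   0.1 10.6] turn z -0.000 rad (-0.0 deg) J1,J6 [18.8 -8.9]
```

```bash
python3 -m inch '[0.045,0,0,0.006,0,0,0, 0.045,0,0,0.0045,0,0,0, 0.045,0,0,0,0,0,0, 0.045,0,0,0,0,0,0, 0.03,0,0,0,0,0,0, 0.03,0,0,0,0,0,0]' |egrep 'eef|contact|open'; python3 -m inch '[0,0,0,0,0,0,0, 0,0,0,0,0,0,0, 0,0,0,0,0,0,0, 0,0,0,0,0,0,0]' |egrep 'eef|contact|open|grip'
```

```text
eef_pos: [0.6108, 0.2786, 0.1748]
contact_force: [-0.2, 0.3, 0.0]
opening: 0.0303
eef_pos: [0.6109, 0.2786, 0.175]
contact_force: [-0.8, 0.4, 2.9]
opening: 0.0183
grip_force: 61.3
```

```bash
python3 -m inch '[0,0,0,-0.01,0,0,0, 0,0,0,-0.03,0,0,0, 0,0,0,-0.05,0,0,0, 0,0,0,-0.05,0,0,0, 0,0,0,-0.05,0,0,0, 0,0,0,-0.04,0,0,0,0,0,0,0,0,0,0,0,0,0,0,0,0,0,0,0,0,0,0,0,0]' | egrep 'open|grip|contact'; python3 go.py .5294 .1020 .25 191.7
```

```text
contact_force: [0.2, -0.4, -0.7]
opening: 0.0183
grip_force: 60.9
t 46.35 grasp [0.6097 0.2782 0.2468] phi -152.32 tilt(deg x,y) [0.27 0.04] open 0.0183 grip 61 F [ 0.2 -0.4 -0.7]
tool shift now (mm) [ 153.  -118.8   -2.6] turn z 0.279 rad (16.0 deg) J1,J6 [18.8 -8.9]
```

```bash
python3 -m inch '[0,0.0306,-0.0237,0,0,0,0, 0,0.0306,-0.0237,0,0,0,0, 0,0.0306,-0.0237,0,0,0,0, 0,0.0306,-0.0237,0,0,0,0, 0,0.0306,-0.0237,0,0,0,0, 0,0,0,0,0,0,0.1395, 0,0,0,0,0,0,0.1395, 0,0,0,0,0,0,0, 0,0,0,0,0,0,0, 0,0,0,0,0,0,0]' >/dev/null; python3 -m inch '[0,0,0,0,0,0,0, 0,0,0,0,0,0,0]' >/dev/null; python3 go.py .5294 .1020 .150 191.7
```

```text
t 47.85 grasp [0.5303 0.1026 0.2495] phi -168.28 tilt(deg x,y) [-0. -0.] open 0.0185 grip 61 F [ 0.8  0.1 -0. ]
tool shift now (mm) [ 1.  -0.5 99.5] turn z 0.000 rad (0.0 deg) J1,J6 [ 3.8 -7.9]
```

```bash
python3 - <<'E'
from h import *
s=manip.get_image('side')
for b in manip.boxes_of(s,'cone_plaque_mid')[:2]+manip.boxes_of(s,'half_shelf_mid')[:2]: print(b)
C=np.array([.5294,.1020]);a=np.radians(11.7)
R=np.array([[np.cos(a),-np.sin(a)],[np.sin(a),np.cos(a)]])
g=np.array(manip.get_state()['eef_pos'])[2]-.175
c=crop(s['frame'],255,110,80,95,6)
for h,z in(((.03,.01),g),((.03,.01),g+.014),((.065,.032),.118)):
    cr=np.array([np.r_[C+R@[i*h[0],j*h[1]],z] for i,j in((1,1),(1,-1),(-1,-1),(-1,1))])
    cv2.polylines(c,[((proj(s,cr)-[255,110]+.5)*6).astype(int).reshape(-1,1,2)],True,(0,255,0),1)
cv2.imwrite('pics/pl.png',c)
E
```

```text
{'location': [0.514, 0.1084, 0.2439], 'confidence': 0.74}
{'location': [0.5272, 0.1155, 0.1142], 'confidence': 0.77}
```

View pics/pl.png

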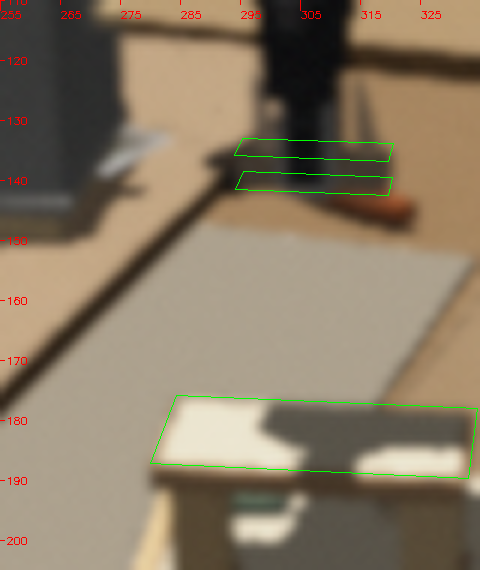

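```bash
python3 -m inch '[0,0.001,-0.0005,0.04,0,0,0, 0,0,0,0.03,0,0,0, 0,0,0,0.02,0,0,0, 0,0,0,0.01,0,0,0, 0,0,0,0,0,0,0, 0,0,0,0,0,0,0, 0,0,0,0,0,0,0, 0,0,0,0,0,0,0, 0,0,0,0,0,0,0, 0,0,0,0,0,0,0]' >/dev/null; python3 go.py .5294 .1020 .138 191.7;  for i in 1 2 3 4; do python3 -m inch '[0,0,0,0.002,0,0,0, 0,0,0,0,0,0,0,0,0,0,0,0,0,0]' | egrep 'eef|contact'; done
```

```text
t 49.25 grasp [0.5294 0.1019 0.1496] phi -168.30 tilt(deg x,y) [-0.01 -0.  ] open 0.0184 grip 61 F [0.3 0.7 0.2]
tool shift now (mm) [-0.1  0.1 11.6] turn z -0.000 rad (-0.0 deg) J1,J6 [ 3.8 -7.9]
eef_pos: [0.5293, 0.1019, 0.3024]
contact_force: [0.2, -0.0, -0.3]
eef_pos: [0.5293, 0.1019, 0.3005]
contact_force: [1.0, -0.3, -0.6]
eef_pos: [0.5293, 0.1019, 0.2985]
contact_force: [-0.3, -0.2, 0.4]
eef_pos: [0.5293, 0.1019, 0.2965]
contact_force: [-0.7, 0.3, 0.0]
```

Expected seating at about TCP z = 0.293.

```bash
python3 -m inch '[0,0,0,0.0015,0,0,0, 0,0,0,0,0,0,0,0,0,0,0,0,0,0]' | egrep 'eef|contact'; for i in 1 2 3 4; do python3 -m inch '[0,0,0,0.0007,0,0,0, 0,0,0,0,0,0,0]' | egrep 'eef|contact'; done
```

```text
eef_pos: [0.5293, 0.1019, 0.295]
contact_force: [-0.2, -0.4, -0.5]
eef_pos: [0.5293, 0.1019, 0.2942]
contact_force: [-0.1, -0.7, -1.4]
eef_pos: [0.5293, 0.1019, 0.2935]
contact_force: [0.3, 0.4, -0.5]
eef_pos: [0.5294, 0.1019, 0.293]
contact_force: [-0.1, 0.1, 0.1]
eef_pos: [0.5293, 0.1019, 0.2929]
contact_force: [-2.0, 0.4, 3.2]
```

Seated. Release gently, rise, and move aside so the top camera can see.

```bash
python3 -m inch '[0.024,0,0,0,0,0,0, 0.03,0,0,0,0,0,0, 0.045,0,0,0,0,0,0, 0.045,0,0,0,0,0,0, 0.045,0,0,-0.01,0,0,0, 0.045,0,0,-0.04,0,0,0, 0.045,0,0,-0.05,0,0,0, 0.045,0,0,-0.02,0,0,0, 0.045,0,0,0,0,0,0]' | egrep 'eef|contact|open'
python3 -m inch '[0.045,0,0.05,0,0,0,0, 0.045,0,0.05,0,0,0,0, 0.045,0,0.05,0,0,0,0, 0.045,0,0.05,0,0,0,0, 0.045,0,0.05,0,0,0,0, 0.045,0,0.05,0,0,0,0, 0.045,0,0,0,0,0,0, 0.045,0,0,0,0,0,0]' | egrep 'eef|contact|open'
python3 - <<'E'
from h import *
t=manip.get_image('top');s=manip.get_image('side')
for p in(t,s):
  for n in('cone_plaque_mid','half_shelf_mid','tile_a','tall_prop_a_mid'): print(n,[(np.round(b['location'],3).tolist(),round(b['confidence'],2)) for b in manip.boxes_of(p,n)])
C=np.array([.5294,.1020]);a=np.radians(11.7)
R=np.array([[np.cos(a),-np.sin(a)],[np.sin(a),np.cos(a)]])
ims=[]
for p,o,(w,h) in((t,[262,130],(90,90)),(s,[258,145],(95,90))):
    c=crop(p['frame'],*o,w,h,4)
    for k,z in(((.03,.01),.132),((.065,.032),.118)):
        cr=np.array([np.r_[C+R@[i*k[0],j*k[1]],z] for i,j in((1,1),(1,-1),(-1,-1),(-1,1))])
        cv2.polylines(c,[((proj(p,cr)-o+.5)*4).astype(int).reshape(-1,1,2)],True,(0,255,0),1)
    ims.append(c)
cv2.imwrite('pics/end.png',put(*ims))
E
```

```text
eef_pos: [0.5299, 0.1019, 0.4154]
contact_force: [0.3, 0.2, -1.3]
opening: 0.0447
eef_pos: [0.4683, 0.3955, 0.4107]
contact_force: [-0.7, 0.3, 1.2]
opening: 0.045
cone_plaque_mid [([0.524, 0.102, 0.129], 0.47)]
half_shelf_mid [([0.531, 0.103, 0.12], 0.68), ([0.534, 0.044, 0.033], 0.61)]
tile_a [([0.512, 0.017, 0.056], 0.67)]
tall_prop_a_mid []
cone_plaque_mid [([0.526, 0.104, 0.133], 0.57)]
half_shelf_mid [([0.496, 0.122, 0.112], 0.89)]
tile_a []
tall_prop_a_mid [([0.366, -0.206, 0.034], 0.56), ([0.568, 0.121, 0.062], 0.5)]
```

```bash
python3 - <<'E'
from h import *
t=manip.get_image('top')
C=np.array([.5294,.1020]);a=np.radians(11.7);ux=np.array([np.cos(a),np.sin(a)]);uy=np.array([-ux[1],ux[0]])
f=cv2.cvtColor(t['frame'],cv2.COLOR_RGB2HSV)[...,2].astype(np.float32)
def smp(x,y,z):
    q=proj(t,np.r_[C+x*ux+y*uy,z])[0].astype(np.float32); return float(cv2.getRectSubPix(f,(1,1),(float(q[0]),float(q[1])))[0,0])
for y in(.006,0,-.006): print('x prof y=%.3f'%y,[(int(x*1e3),int(smp(x,y,.132))) for x in np.arange(-.044,.045,.004)])
for x in(-.02,.02): print('y prof',[(int(y*1e3),int(smp(x,y,.132))) for y in np.arange(-.04,.041,.004)])
print('shelf x',[(int(x*1e3),int(smp(x,.025,.118))) for x in np.arange(-.075,.076,.003) if abs(x)>.055])
E
```

```text
x prof y=0.006 [(-44, 253), (-39, 254), (-35, 251), (-31, 157), (-27, 213), (-23, 204), (-19, 197), (-15, 221), (-11, 238), (-7, 234), (-3, 196), (0, 175), (4, 220), (8, 234), (12, 232), (16, 209), (20, 175), (24, 201), (28, 234), (32, 252), (36, 254), (40, 254), (44, 254)]
x prof y=0.000 [(-44, 254), (-39, 254), (-35, 252), (-31, 175), (-27, 197), (-23, 151), (-19, 131), (-15, 201), (-11, 235), (-7, 227), (-3, 146), (0, 130), (4, 187), (8, 230), (12, 226), (16, 161), (20, 133), (24, 173), (28, 230), (32, 253), (36, 254), (40, 254), (44, 253)]
x prof y=-0.006 [(-44, 254), (-39, 254), (-35, 253), (-31, 220), (-27, 192), (-23, 203), (-19, 219), (-15, 217), (-11, 219), (-7, 219), (-3, 212), (0, 194), (4, 199), (8, 212), (12, 193), (16, 201), (20, 210), (24, 208), (28, 235), (32, 252), (36, 254), (40, 254), (44, 254)]
y prof [(-40, 254), (-36, 248), (-32, 156), (-28, 196), (-24, 252), (-20, 254), (-16, 254), (-12, 254), (-8, 215), (-4, 215), (0, 131), (3, 134), (7, 223), (11, 230), (15, 253), (19, 254), (23, 254), (27, 253), (31, 247), (35, 252), (39, 242)]
y prof [(-40, 254), (-36, 254), (-32, 154), (-28, 220), (-24, 253), (-20, 254), (-16, 254), (-12, 254), (-8, 189), (-4, 217), (0, 133), (3, 138), (7, 223), (11, 231), (15, 253), (19, 254), (23, 254), (27, 253), (31, 237), (35, 252), (39, 235)]
shelf x [(-75, 251), (-72, 211), (-68, 138), (-65, 135), (-62, 199), (-59, 244), (-56, 252), (57, 253), (60, 252), (63, 247), (66, 247), (69, 227), (72, 180), (75, 204)]
```

```bash
python3 -c "
from rig import manip
print(manip.job_done())"
```

```text
the job is handed in; nothing more can be done
None
```

I built the second tier and handed it in: the three tall props stand on their marks with the half shelf laid on them, and the cone plaque stands in the middle. By the camera measurements, shelf and plaque are within about 2 mm of centre. The short props and look-alikes were left alone, and I saw no sign of the tiles moving, though the final images didn't confirm the dark green one.

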